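Get at the intake filter: lever up the hood, undo a cap of unknown thread, hold it

ROBOT

A 6-joint arm with a two-finger parallel gripper is mounted at the origin on the work surface; the furniture and walls round the work are solid. World frame = base frame: x ahead of the robot, y to its left, z up, the work surface at z = 0. Lengths are in m, angles in rad, forces in N, time in s.
With the tool pointing down it reaches from about 0.35 to 0.775 m from the base axis. Payload 7.3 kg.
Tool frame: the origin (TCP) lies at the very end of the fingers, on their centre line; the grasp point (between the pads) lies 19 mm behind it; z points along the fingers, y is the direction in which the jaws open and shut (so a half turn about z gives the same grasp; the last joint's range is limited). The gripper opens to 92 mm and grips with 3 to 60 N. Pads are 19 mm wide; open, the fingers measure 130 mm over their backs; the gripper's body (75 mm by 190 mm) begins 47 mm behind the grasp point.
Start: joints at [-1.321, 0.342, 1.524, -0, 1.275, -0.146], TCP at [0.202, -0.484, 0.227] pointing down, gripper open.
Joint ranges: [-2.53, 2.53], [-0.77, 2.02], [0.04, 2.7], [-1, 4.14], [0.28, 2.66], [-3.11, 3.11]. Speed limits (rad/s): [2.57, 2.57, 3.14, 3.14, 3.14, 3.14].

INTERFACE

Orientations are given as a unit quaternion [w, x, y, z].
In Python, from cell import manip, imaging, workorder gives the robot as it stands. The module is installed in compiled form; this text tells all that it offers.
- The arm moves only by the tool arm_command, never from a script. Its argument "deltas" is a list of rows, each a list of 3 entries, a list of its own where there are three numbers: the turn, a rotation vector about the world's x, y, z in units of 5 degrees (1.0 is 5 degrees), then the shift along the world's x, y, z in m, then the closure, from 0 (fully open) to 1 (shut). A call has 1 to 10 rows; each row is the pose to reach, as a shift and turn from the pose commanded when the call began; what a row does not reach only later rows make up. A row lasts 1/12 s, in which the tool goes at most 41.7 mm and 7.16 degrees, less where a joint would pass 70% of its speed; a pose out of reach is approached as far as the arm can. A call with a gripper value outside its range is refused whole. The fingers move at their own pace and stop on an object; "newtons" is the grip in N (left out, the last holds). Time passes only in rows, so rows that repeat a pose let the fingers close. It gives the time, the measured TCP pose, the force and the opening at its end, in the units of the state.
- manip.read_state(): the state, without advancing time (a new reading comes with each control period).
- imaging.capture(name): name is "scene" or "side" or "wrist"; returns the picture (420x560x3 uint8, red, green, blue); there is no depth.
- imaging.camera_model(name): a dict with "camera_matrix" (3x3 intrinsics, pixels), "k1" (the pictures are not rectified: a ray, as slopes to the right and down, at radius r is drawn at 1 + k1 r^2 times it, then the intrinsics apply), "pose" (4x4, takes a point from camera to world coordinates); the wrist camera has in their place "hand_eye" (4x4, takes a point from camera to tool coordinates, whose origin is the TCP and whose axes are the flange's). Camera axes: x right, y up, looking along -z (the intrinsics and any distortion apply to the point x, -y, -z); pixel columns grow to the right and rows downward; lengths in m; the calibration is good to about 2 mm. A picture is of the moment at which its call begins: read the wrist's pose just before it. camera_model takes no time and is no camera call.
- workorder.job_done(): hands the job in, once; it reports no verdict.
The state is a dict: "clock": time; "qpos": joint angles; "joint_vel": joint speeds; "joint_torque": joint torques, N m; "tcp_pos": TCP position; "tcp_rot": TCP orientation; "contact_force": force on the tool from outside, world axes, zero at the start; "torque": the same for the moment, N m; "opening": finger opening in m.
Only numpy, scipy, OpenCV 4.12 (cv2) and the standard library are available. Lean on these libraries where they do the work, as an engineer would, in place of code of your own. Each camera call takes 0.05 s, during which the arm holds its last target.

TASK

The intake filter of the tabletop compressor is due for a check. Lever up the compressor's grey service hood with the flat opening blade (its tip goes into the slot in the middle of the hood's front edge, no fingers on the hood until it is ajar), swing the hood right back past upright, and lay the blade down on the table. Then take off the filter cap on the left as the robot sees it: the two caps have opposite threads and nobody knows which is which, so try it both ways, and finish still holding that cap in the gripper, level and well clear (a good 5 cm) above its port, leaving the other cap screwed down and everything else where it stands.

Things in the scene. Friction and masses are not known exactly. Their poses are not given: they have to be found in the camera images.
- unit: the compressor: a white box 170 (x) x 260 (y) x 80 mm, fixed to the table; origin at the centre of its underside; x points from its front (with the switch, facing the robot) to its back, y to its left as the robot sees it, z up. Its flat top (deck) is at z = 80 mm. On the deck, under the hood, two filter necks with a cap each stand 120 mm apart
- hood (a joint): hinge of the grey service hood, rad: 0 shut, grows as it opens upward and backward, 1.57 upright, 1.85 fully back against its stop. The hinge is stiff: the hood stays where it is left, and moving it takes about 1 to 2 N at the front lip. Its axis lies along the compressor's y at x = +65 mm, z = 84 mm of the compressor's frame
- slot (a point): centre of the pry slot, at the outer face of the shut hood's front wall; fixed to the compressor, 4.5 mm above the deck; axes as the compressor's. The slot is a gap 34 mm wide (y) and 9 mm high, from the deck to the edge of the hood's 3 mm front wall; behind it the hood is empty for 20 mm. The deck runs on 25 mm in front of it (-x) to its front edge
- hood_lip (a point): middle of the lower edge of the hood's front wall, at its outer face, just above the slot; it moves with the hood, on an arc of 123 mm round the hinge. The hood is a shallow box open below, 123 (x) x 196 (y) x 44 mm, walls 3 mm, top 4 mm, its underside 36 mm above the deck when shut
- blade: flat opening blade, 170 mm long, 60 g, lying on the table: black handle 85 x 16 x 16 mm, then a steel ferrule and a flat steel blade 14 mm wide, 2.5 mm thick. Origin under the front end of the handle, at its underside; x points from handle to blade tip, z up as it lies; the blade's mid-plane and the handle's axis are 8 mm above the underside
- blade_grip (a point): the place to hold the opening blade: on the handle's axis, 25 mm behind the handle's front end, near the centre of mass
- blade_tip (a point): the tip of the opening blade, 110 mm in front of blade_grip; axes as the blade's
- cap_left: the left filter cap (compressor's +y side), the one to take off: grey, round, ribbed, hollow, 53 mm across, 30 mm high, 35 g, screwed on its neck. Origin at the centre of its underside, z up; x parallel to the compressor's x while shut
- cap_right: the right filter cap, alike, with the opposite thread; to be left alone
- left_port (a point): centre of the left neck's foot, on the deck, where the left cap's origin lies while shut; axes as the compressor's. The neck is 24 mm high with a coarse two-start thread, left- or right-hand from start to start: one way the cap stops after a few degrees, the other way it is free after about 60 degrees (60 to 120 will do) and lifts straight off
- right_port (a point): the same for the right neck
- logger: white data logger, a rounded box 92 x 58 x 20 mm lying on the table at the left; a bystander, to be left where it is
- cold_pack: blue flat cold pack, 88 x 153 x 28 mm, lying on the table at the left; a bystander, to be left where it is
- vial_3: small amber glass vial, 23 mm across, 58 mm high, standing near the front of the table; a bystander, to be left where it is
- syringe_1: syringe, 33 x 114 x 22 mm, lying between the compressor and the goggles; a bystander, to be left where it is
- pen_silver: silver pen, 143 mm long, lying at the front left; a bystander, to be left where it is
There are look-alikes about, which are no part of the job. Of the things that look like the blade, the middle-sized one is meant.

How it is judged:
By the outcome, as a careful person would: the job done as asked, in the order asked, and still so for the second after the job is handed in, while the arm keeps its last pose, push and grip.
It also fails if it takes over 72 s, if anything falls off the work surface, if the arm or the gripper's body presses on something with over 40 N, if the wrist force passes 120 N, or if a joint passes its speed limit or range.

## Working session

There is one attempt and no reset: what is moved stays moved. The work goes in short steps, Python scripts to look and compute and a tool call to move; the robot and the scene stay as the last step left them, time stands still between calls to the robot, and variables do not carry over. Pictures are saved under pics/ and viewed, and the job is handed in when it is done.

Besides the shell and the picture viewer there is one more tool, called after "Call:" as name(argument=value, ...), one argument or row to a line, values as JSON. arm_command: Moves the arm, as the interface text tells. Its arguments: {"type":"object","properties":{"deltas":{"type":"array","items":{"type":"array"}},"newtons":{"type":"number"}},"required":["deltas"]}

```bash
mkdir -p pics; ls
python3 - <<'E'
from cell import manip, imaging, workorder
import cv2, json
s=manip.read_state(); print(s)
for n in ["scene","side","wrist"]:
    im=imaging.capture(n); cv2.imwrite(f"pics/{n}0.png",im[:,:,::-1]); m=imaging.camera_model(n); print(n,m)
E
```

```text
pics
{'clock': 0.0, 'qpos': array([-1.32099222e+00,  3.42736752e-01,  1.52500789e+00,  1.28659097e-05,
        1.27537913e+00, -1.45980819e-01]), 'joint_vel': array([ 8.80039890e-04, -1.09357382e-03,  8.32125365e-04,  6.29208785e-05,
       -1.32950387e-03,  1.41343916e-03]), 'joint_torque': array([-1.48338622e-03, -4.31247175e+01, -2.44224304e+01,  7.15863495e-02,
        5.58611273e-02, -1.08374181e-04]), 'tcp_pos': array([ 0.20233899, -0.48401213,  0.22604086]), 'tcp_rot': array([-7.64845251e-04,  9.80483186e-01,  1.96601465e-01, -3.35789291e-05]), 'contact_force': array([-0.98330172, -0.23211524, -0.00785414]), 'torque': array([-0.03074237, -0.00597399,  0.00063687]), 'opening': 0.0919463152461348}
scene {'camera_matrix': array([[526.38525537,   0.        , 280.41147437],
       [  0.        , 526.38525537, 205.71604125],
       [  0.        ,   0.        ,   1.        ]]), 'k1': -0.061977769151557595, 'pose': array([[ 0.96023459, -0.11831915,  0.25288361,  0.79284793],
       [ 0.27903979,  0.37656583, -0.88336571, -1.01627019],
       [ 0.00929175,  0.91880289,  0.39460729,  0.
[... 394 characters left out ...]
, -1.08754593],
       [ 0.00208745,  0.91992122,  0.39209768,  0.55906213],
       [ 0.        ,  0.        ,  0.        ,  1.        ]])}
wrist {'camera_matrix': array([[318.93245861,   0.        , 282.66914835],
       [  0.        , 318.93245861, 210.4478761 ],
       [  0.        ,   0.        ,   1.        ]]), 'k1': -0.04212954830991128, 'hand_eye': array([[-9.59651121e-04,  9.67859198e-01,  2.51490857e-01,
         6.76727071e-02],
       [ 9.99999539e-01,  9.22999828e-04,  2.63694696e-04,
        -4.57771635e-04],
       [ 2.30933189e-05,  2.51490995e-01, -9.67859638e-01,
        -1.57995450e-01],
       [ 0.00000000e+00,  0.00000000e+00,  0.00000000e+00,
         1.00000000e+00]])}
```

View pics/scene0.png

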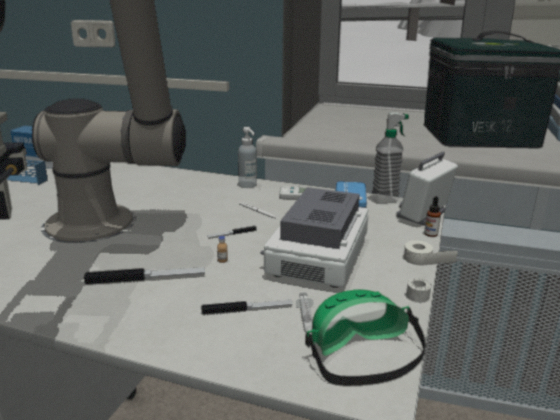

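View pics/side0.png

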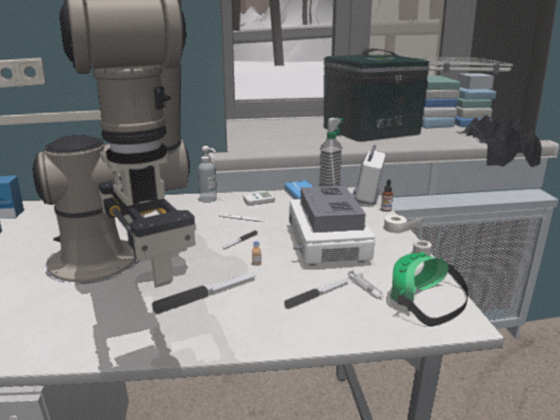

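View pics/wrist0.png

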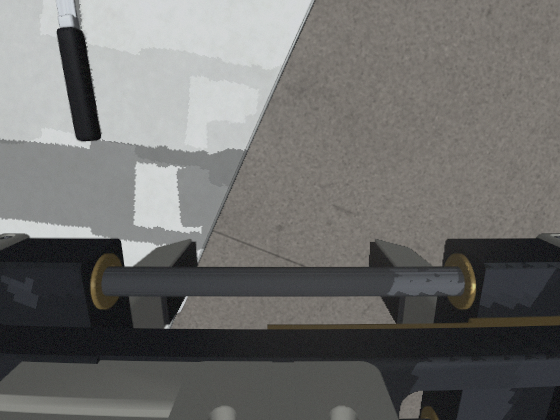

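```bash
cat > h.py <<'E'
import numpy as np, cv2
from cell import manip, imaging, workorder
from scipy.spatial.transform import Rotation as R
from scipy.optimize import least_squares
F=np.diag([1,-1,-1.])
def tcpT(s):
    q=s["tcp_rot"];T=np.eye(4);T[:3,:3]=R.from_quat([q[1],q[2],q[3],q[0]]).as_matrix();T[:3,3]=s["tcp_pos"];return T
def cam(n,s=None):
    m=imaging.camera_model(n)
    P=m["pose"] if "pose" in m else tcpT(s)@m["hand_eye"]
    return m["camera_matrix"],np.array([m["k1"],0,0,0]),P
def ray(c,uv):
    K,d,P=c
    p=cv2.undistortPoints(np.array([[uv]],float),K,d)[0,0]
    v=P[:3,:3]@np.array([p[0],-p[1],-1.]);return P[:3,3],v/np.linalg.norm(v)
def onz(c,uv,z):
    o,v=ray(c,uv);return o+v*(z-o[2])/v[2]
def proj(c,X):
    K,d,P=c
    X=np.atleast_2d(X);p=(X-P[:3,3])@P[:3,:3]; p=p@F
    return cv2.projectPoints(p.reshape(-1,1,3),np.zeros(3),np.zeros(3),K,d)[0].reshape(-1,2)
def tri(cs,uvs):
    A=np.zeros((3,3));b=np.zeros(3)
    for c,uv in zip(cs,uvs):
        o,v=ray(c,uv);M=np.eye(3)-np.outer(v,v);A+=M;b+=M@o
    return np.linalg.solve(A,b)
def save(n,name,crop=None,k=1):
    s=manip.read_state();im=imaging.capture(n)[:,:,::-1]
    cv2.imwrite(f"pics/{name}_raw.png",im)
    if crop: im=im[crop[1]:crop[3],crop[0]:crop[2]]
    if k!=1: im=cv2.resize(im,None,fx=k,fy=k,interpolation=cv2.INTER_CUBIC)
    cv2.imwrite(f"pics/{name}.png",im);return s
E
python3 - <<'E'
import cv2
for n,c in [("scene",(195,170,395,320)),("side",(220,170,400,305))]:
    im=cv2.imread(f"pics/{n}0.png")[c[1]:c[3],c[0]:c[2]]
    cv2.imwrite(f"pics/{n}0c.png",cv2.resize(im,None,fx=4,fy=4,interpolation=cv2.INTER_CUBIC))
E
```

```text
(no output)
```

View pics/scene0c.png

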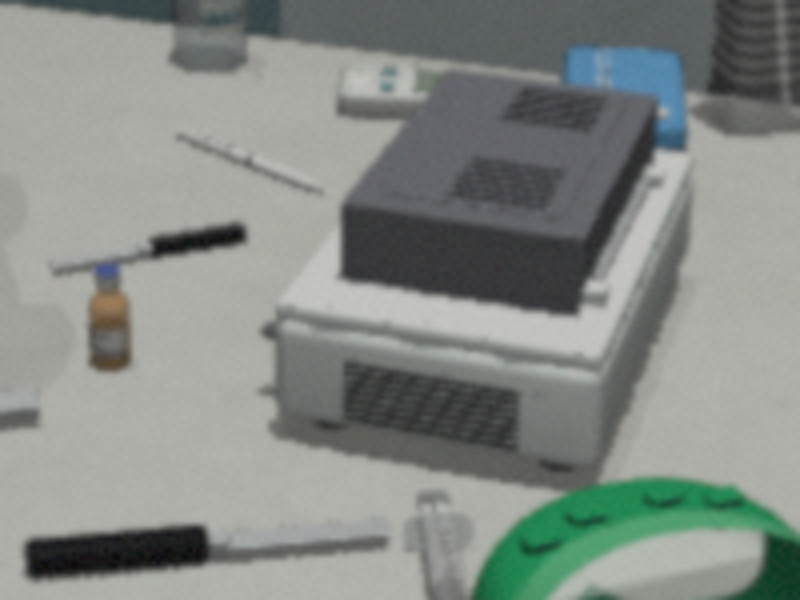

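View pics/side0c.png

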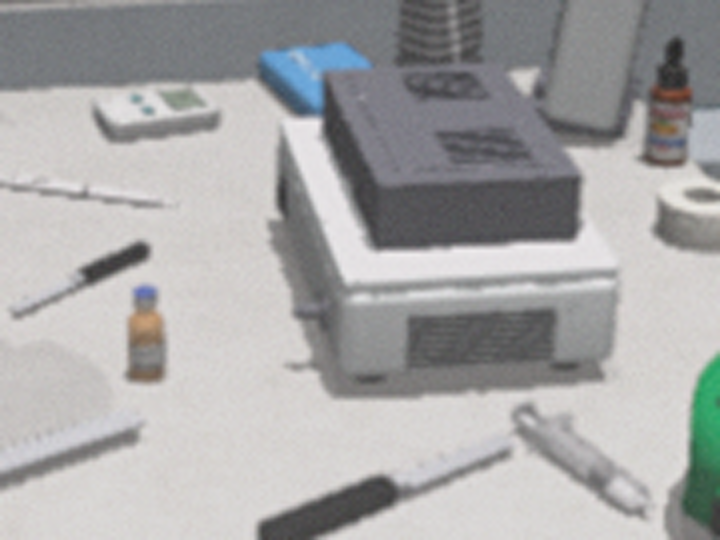

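```bash
cat > fit.py <<'E'
from h import *
S=cam("scene");D=cam("side")
so=lambda u,v:(u/4+195,v/4+170); do=lambda u,v:(u/4+220,v/4+170)
T='t'
obs=[(S,(-58,-98,T),so(345,208)),(S,(65,-98,T),so(585,238)),(S,(65,98,T),so(657,97)),(S,(-58,98,T),so(440,73)),
(D,(-58,-98,T),do(378,187)),(D,(65,-98,T),do(578,178)),(D,(65,98,T),do(510,68)),(D,(-58,98,T),do(325,72)),
(S,(-85,-130,80),so(280,310)),(S,(85,-130,80),so(603,358)),(S,(85,130,80),so(690,155)),
(D,(-85,-130,80),do(345,280)),(D,(85,-130,80),do(617,270)),(D,(-85,130,80),do(282,122))]
def f(p):
    c,s=np.cos(p[2]),np.sin(p[2]);r=[]
    for C,X,uv in obs:
        z=p[3] if X[2]=='t' else X[2]/1e3
        x,y=X[0]/1e3,X[1]/1e3
        r.append(proj(C,[p[0]+c*x-s*y,p[1]+s*x+c*y,z])[0]-uv)
    return np.ravel(r)
r=least_squares(f,[.6,-.1,0,.12],loss='soft_l1');print(r.x,np.degrees(r.x[2]));print(f(r.x).reshape(-1,2).round(1))
# blade candidates, ends at z=8mm
for nm,a,b in [("mid",so(28,555),so(388,530)),("midS",do(262,530),do(515,437)),("small",so(52,268),so(245,233)),("smallS",do(15,312),do(150,248))]:
    C=D if nm.endswith("S") else S
    A,B=onz(C,a,.008),onz(C,b,.008);print(nm,A.round(4),B.round(4),np.linalg.norm(A-B),np.degrees(np.arctan2(*(B-A)[1::-1])))
A,B=onz(S,(86,277),.008),onz(S,(204,272),.008);print("big",A,B,np.linalg.norm(A-B))
E
python3 fit.py
```

```text
[ 0.59410138 -0.01435329 -0.03563939  0.12379922] -2.0419866386277032
[[-1.4 -0.3]
 [-0.3  1.2]
 [ 0.3  0.2]
 [ 1.6 -0.5]
 [ 0.5  0.4]
 [ 2.1 -0.2]
 [-2.4 -0.8]
 [-0.8  0.2]
 [-3.5 -1.1]
 [ 0.8  0.7]
 [ 1.8 -0.6]
 [-0.7  1.1]
 [ 3.3 -0.9]
 [-2.  -0.8]]
mid [ 0.4336 -0.2774  0.008 ] [ 0.5862 -0.2089  0.008 ] 0.16726259424197976 24.166495894065047
midS [ 0.4353 -0.2714  0.008 ] [ 0.5914 -0.2045  0.008 ] 0.16983059125902214 23.19863027948209
small [ 0.3272 -0.0033  0.008 ] [0.4199 0.0753 0.008 ] 0.12155784941200246 40.24652326778324
smallS [ 0.3248 -0.003   0.008 ] [0.4209 0.0771 0.008 ] 0.12512157482880953 39.81770980921641
big [ 0.16256766 -0.245134    0.008     ] [ 0.38346691 -0.15424026  0.008     ] 0.23886847872559971
```

Blade candidates in the scene picture are the long one at (145,275), about 239 mm; the middle one at (247,307), about 170 mm; and the small one at (232,232), about 123 mm. The middle one matches the description and is 170 mm by measurement. The crops show the compressor with its grey hood around (325,215). I'll move above the middle blade.

Call:
arm_command(
  deltas=[
    [[0, 0, 0], [0.286, 0.233, -0.03], 0],
    [[0, 0, 0], [0.286, 0.233, -0.03], 0],
    [[0, 0, 0], [0.286, 0.233, -0.03], 0],
    [[0, 0, 0], [0.286, 0.233, -0.03], 0],
    [[0, 0, 0], [0.286, 0.233, -0.03], 0],
    [[0, 0, 0], [0.286, 0.233, -0.03], 0],
    [[0, 0, 0], [0.286, 0.233, -0.03], 0],
    [[0, 0, 0], [0.286, 0.233, -0.03], 0],
    [[0, 0, 0], [0.286, 0.233, -0.03], 0],
    [[0, 0, 0], [0.286, 0.233, -0.03], 0],
  ],
)

```text
clock: 0.98
tcp_pos: [0.4922, -0.2467, 0.1957]
tcp_rot: [-0.001, 0.98, 0.199, 0.001]
contact_force: [-1.0, 0.4, -0.2]
opening: 0.0918
```

Run:
```python
from h import *
s=save("wrist","w1");print(s["clock"],s["tcp_pos"],s["tcp_rot"],s["contact_force"])
np.save("w1.npy",tcpT(s))
```

```text
0.9833 [ 0.4922233  -0.2466958   0.19574226] [-1.01425767e-03  9.79947359e-01  1.99252976e-01  6.30050782e-04] [-0.95967302  0.41718316 -0.243352  ]
```

View pics/w1.png

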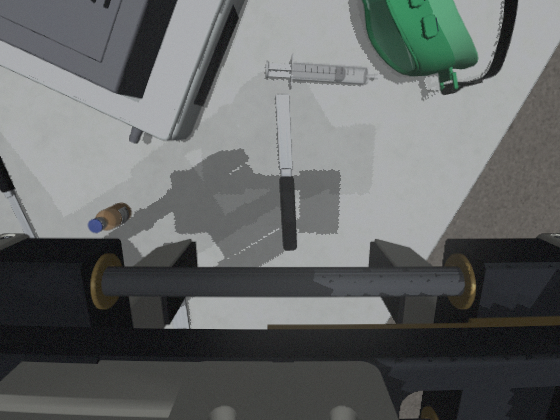

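The blade runs from the handle's rear end at (289,250) to its tip at (283,95), with the handle's front end at (287,178). The syringe is beside the tip at (320,72).

Run:
```python
from h import *
T=np.load("w1.npy")
m=imaging.camera_model("wrist");C=(m["camera_matrix"],np.array([m["k1"],0,0,0]),T@m["hand_eye"])
im=cv2.imread("pics/w1_raw.png")[80:265,240:340]
cv2.imwrite("pics/w1c.png",cv2.resize(im,None,fx=3.2,fy=3.2,interpolation=cv2.INTER_CUBIC))
t=onz(C,(283,95),.008);r=onz(C,(289,249),.012);f=onz(C,(287,178),.012)
d=t-r;print(t,r,f,np.linalg.norm(t-r),np.linalg.norm(f-r),np.degrees(np.arctan2(d[1],d[0])))
d=d/np.linalg.norm(d);print("grip",t-.110*d,r+.06*d, f-.025*d)
s=manip.read_state();print(s["clock"],s["tcp_pos"])
for p in [(-58,-98,.124),(65,-98,.124)]: pass
```

```text
[ 0.58495017 -0.20690669  0.008     ] [ 0.43362224 -0.27842593  0.012     ] [ 0.50785047 -0.24423738  0.012     ] 0.16742504195941463 0.08172323625922925 25.295934701999716
grip [ 0.48552614 -0.25389558  0.01062804] [ 0.48785353 -0.25279563  0.01056652] [ 0.4852541  -0.25491668  0.01259728]
1.0333 [ 0.49024396 -0.2486972   0.19587225]
```

View pics/w1c.png

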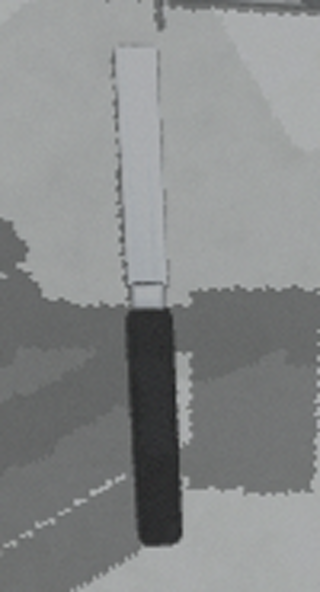

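Call:
arm_command(
  deltas=[
    [[0, 0, 0.4], [-0.002, -0.0025, -0.05], 0],
    [[0, 0, 0.4], [-0.002, -0.0025, -0.09], 0],
    [[0, 0, 0.4], [-0.002, -0.0025, -0.13], 0],
    [[0, 0, 0.4], [-0.002, -0.0025, -0.165], 0],
    [[0, 0, 0.4], [-0.002, -0.0025, -0.185], 0],
    [[0, 0, 0.4], [-0.002, -0.0025, -0.192], 0],
    [[0, 0, 0.4], [-0.002, -0.0025, -0.193], 0],
    [[0, 0, 0.4], [-0.002, -0.0025, -0.193], 0],
    [[0, 0, 0.4], [-0.002, -0.0025, -0.193], 0],
  ],
  newtons=50,
)

```text
clock: 1.78
tcp_pos: [0.4874, -0.255, 0.0056]
tcp_rot: [0.001, 0.977, 0.214, 0.001]
contact_force: [0.1, -0.3, 0.3]
opening: 0.0919
```

Run:
```python
from h import *
s=save("wrist","w2");print(s["clock"],s["tcp_pos"],s["tcp_rot"],s["contact_force"])
```

```text
1.7833 [ 0.48738754 -0.25504568  0.00556323] [0.00133507 0.97693692 0.21352098 0.00111862] [ 0.08138581 -0.33288328  0.30693832]
```

View pics/w2.png

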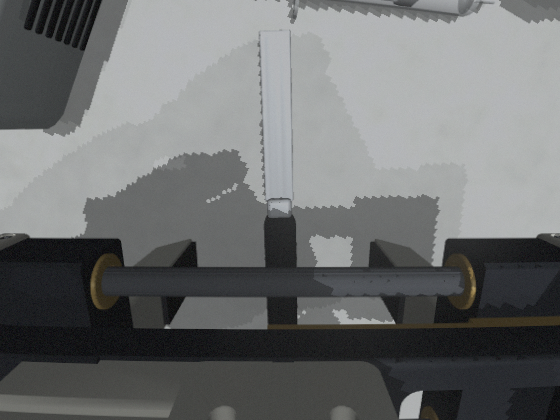

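The handle lies between the fingers, in line with the jaws' centre at (280,260). I'll lower a little and close.

Call:
arm_command(
  deltas=[
    [[0, 0, 0], [0, 0, -0.001], 0.5],
    [[0, 0, 0], [0, 0, -0.001], 1],
    [[0, 0, 0], [0, 0, -0.001], 1],
    [[0, 0, 0], [0, 0, -0.001], 1],
    [[0, 0, 0], [0, 0, -0.001], 1],
    [[0, 0, 0], [0, 0, -0.001], 1],
    [[0, 0, 0], [0, 0, -0.001], 1],
    [[0, 0, 0], [0, 0, -0.001], 1],
  ],
  newtons=50,
)

```text
clock: 2.5
tcp_pos: [0.4864, -0.2539, 0.0027]
tcp_rot: [-0.0, 0.977, 0.214, -0.0]
contact_force: [0.2, -0.1, 0.4]
opening: 0.0428
```

Call:
arm_command(
  deltas=[
    [[0, 0, 0], [0, 0, 0], 1],
    [[0, 0, 0], [0, 0, 0], 1],
    [[0, 0, 0], [0, 0, 0], 1],
    [[0, 0, 0], [0, 0, 0], 1],
    [[0, 0, 0], [0, 0, 0], 1],
    [[0, 0, 0], [0, 0, 0], 1],
    [[0, 0, 0], [0, 0, 0], 1],
    [[0, 0, 0], [0, 0, 0], 1],
  ],
)

```text
clock: 3.17
tcp_pos: [0.4864, -0.2539, 0.0027]
tcp_rot: [0.0, 0.977, 0.214, 0.0]
contact_force: [0.9, -0.2, -0.7]
opening: 0.0151
```

Call:
arm_command(
  deltas=[
    [[0, 0, 0], [0, 0, 0.04], 1],
    [[0, 0, 0], [0, 0, 0.08], 1],
    [[0, 0, 0], [0, 0.01, 0.12], 1],
    [[0, 0, -1], [-0.05, 0.12, 0.18], 1],
    [[0, 0, -2], [-0.1, 0.24, 0.18], 1],
    [[0, 0, -3.4], [-0.1, 0.24, 0.18], 1],
    [[0, 0, -5.4], [-0.1, 0.24, 0.18], 1],
    [[0, 0, -5.4], [-0.1, 0.24, 0.18], 1],
    [[0, 0, -5.4], [-0.1, 0.24, 0.18], 1],
    [[0, 0, -5.4], [-0.1, 0.24, 0.18], 1],
  ],
)

```text
clock: 4.0
tcp_pos: [0.3836, -0.01, 0.1835]
tcp_rot: [-0.001, 1.0, -0.019, -0.0]
contact_force: [0.2, -0.2, -0.1]
opening: 0.0154
```

Call:
arm_command(
  deltas=[
    [[0, 0, 0], [0, 0, 0], 1],
    [[0, 0, 0], [0, 0, 0], 1],
  ],
)

```text
clock: 4.17
tcp_pos: [0.3869, -0.0139, 0.1831]
tcp_rot: [0.0, 1.0, -0.019, 0.001]
contact_force: [-0.6, -0.1, -0.6]
opening: 0.0156
```

Run:
```python
from h import *
s=save("wrist","w3");print(s["clock"],s["tcp_pos"],s["tcp_rot"],s["contact_force"])
np.save("w3.npy",tcpT(s))
save("side","s3",(200,130,420,310),3.6);save("scene","c3",(190,130,410,310),3.6)
```

```text
4.1667 [ 0.38685858 -0.01394985  0.1830592 ] [ 4.01396275e-04  9.99812028e-01 -1.93709026e-02  7.18321613e-04] [-0.58023904 -0.0527281  -0.61404884]
```

View pics/w3.png

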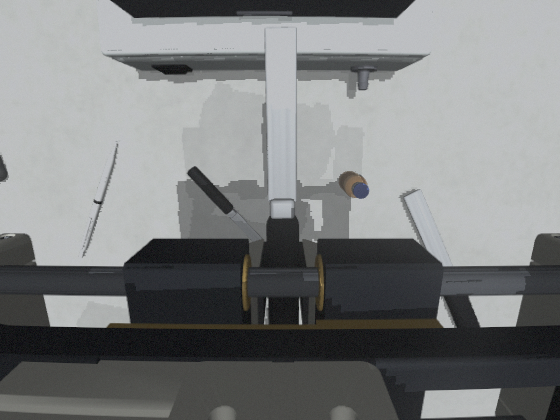

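View pics/s3.png

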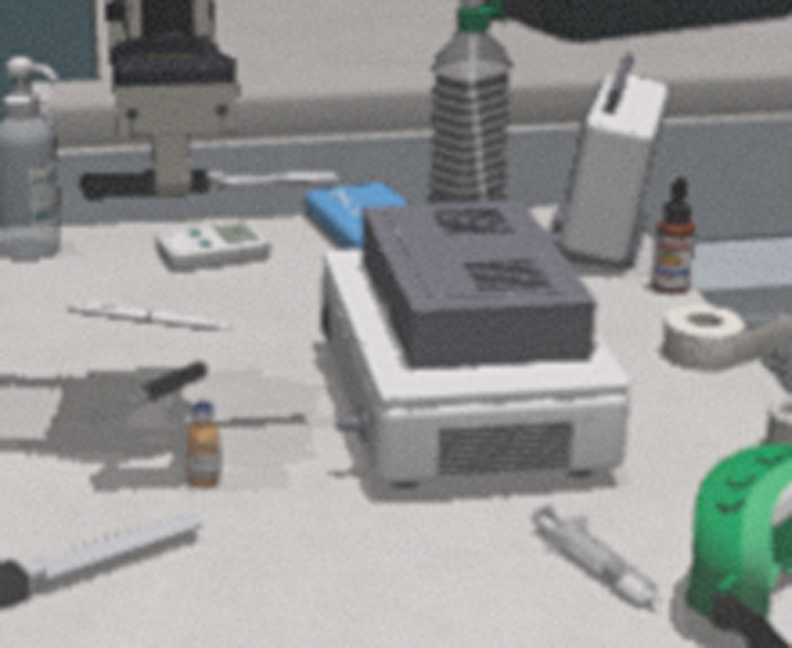

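View pics/c3.png

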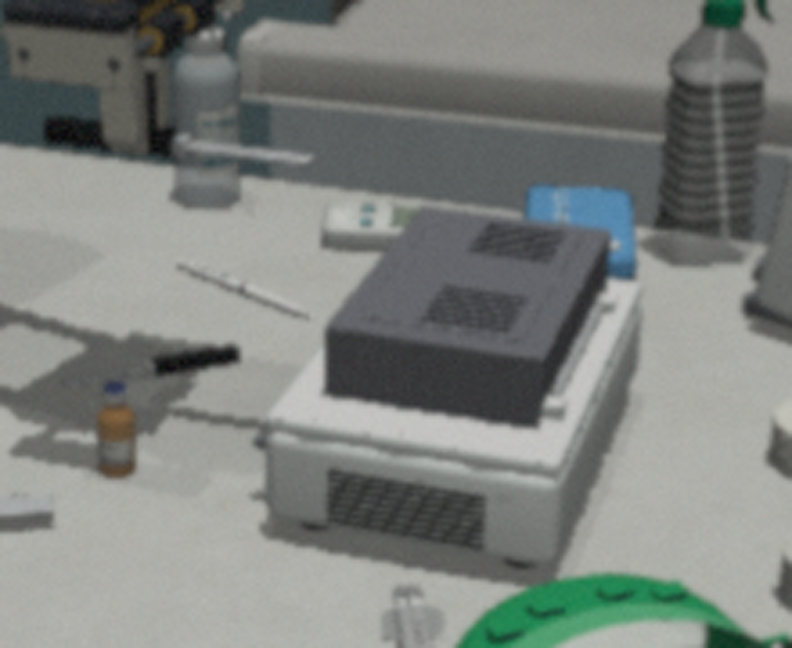

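Run:
```python
import cv2
im=cv2.imread("pics/w3_raw.png")
a=cv2.resize(im[0:80,80:280],None,fx=4,fy=3.7,interpolation=cv2.INTER_CUBIC)
b=cv2.resize(im[0:80,260:460],None,fx=4,fy=3.7,interpolation=cv2.INTER_CUBIC)
cv2.imwrite("pics/w3c.png",cv2.vconcat([a,b]))
```

```text
(no output)
```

View pics/w3c.png

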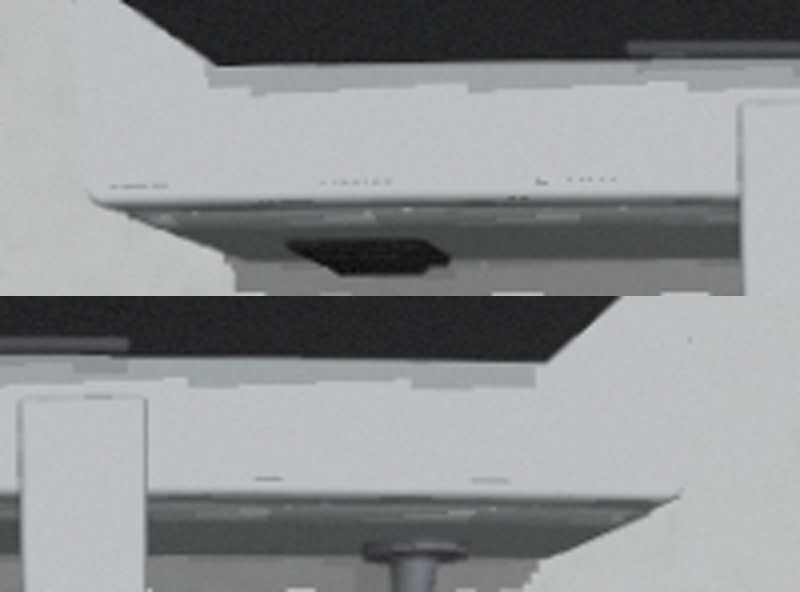

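```bash
cat > unit.py <<'E'
from h import *
T=np.load("w3.npy")
m=imaging.camera_model("wrist");C=(m["camera_matrix"],np.array([m["k1"],0,0,0]),T@m["hand_eye"])
def cw(T): return (m["camera_matrix"],np.array([m["k1"],0,0,0]),T@m["hand_eye"])
E
python3 - <<'E'
from unit import *
for z in (.08,.083):
    l=onz(C,(134,17.8),z);r=onz(C,(397,17.6),z);print("hood",l,r,np.linalg.norm(l-r),(l+r)/2,np.degrees(np.arctan2(-(l-r)[0],(l-r)[1])))
l=onz(C,(102.5,52.9),.08);r=onz(C,(430.75,53),.08);print("deck",l,r,np.linalg.norm(l-r),(l+r)/2)
for z in (.089,): print("slot",onz(C,(236.75,15.4),z),onz(C,(292.5,15.4),z))
# blade tip: in wrist picture at (281,26.5); triangulate in side & scene
S=cam("scene");D=cam("side")
ts=(190+312/3.6,130+158/3.6);td=(200+338/3.6,130+178/3.6)
tip=tri([S,D,C],[ts,td,(281,27)]);print("tip",tip,T[:3,:3].T@(tip-T[:3,3]))
for c,u in((S,ts),(D,td),(C,(281,27))):print(proj(c,tip)-u)
s=manip.read_state();print(s["tcp_pos"],s["contact_force"])
E
```

```text
hood [0.53979369 0.09181372 0.08      ] [ 0.53165139 -0.10448287  0.08      ] 0.19646538812781722 [ 0.53572254 -0.00633457  0.08      ] -2.375245022226998
hood [0.53880861 0.09057734 0.083     ] [ 0.53075984 -0.10346429  0.083     ] 0.19420848583853603 [ 0.53478422 -0.00644348  0.083     ] -2.375245022227022
deck [0.51679826 0.11966139 0.08      ] [ 0.50626841 -0.13137619  0.08      ] 0.25125832301877615 [ 0.51153333 -0.0058574   0.08      ]
slot [0.53434571 0.01363923 0.089     ] [ 0.53266167 -0.02622305  0.089     ]
tip [ 0.49881036 -0.01745978  0.18686303] [ 0.11200913 -0.00082621 -0.00364184]
[[0.34858256 0.68827402]]
[[-0.83869252 -0.46767945]]
[[ 1.0217016  -2.90160216]]
[ 0.38702426 -0.01500621  0.18244946] [-0.6546138   0.13340847  0.21019855]
```

Call:
arm_command(
  deltas=[
    [[0, 0, 0], [0.01, 0.0105, -0.03], 1],
    [[0, 0, 0], [0.02, 0.0105, -0.06], 1],
    [[0, 0, 0], [0.0277, 0.0105, -0.085], 1],
    [[0, 0, 0], [0.0277, 0.0105, -0.1], 1],
    [[0, 0, 0], [0.0277, 0.0105, -0.103], 1],
    [[0, 0, 0], [0.0277, 0.0105, -0.103], 1],
    [[0, 0, 0], [0.0277, 0.0105, -0.103], 1],
  ],
)

```text
clock: 4.9
tcp_pos: [0.4146, -0.0041, 0.08]
tcp_rot: [0.0, 1.0, -0.021, 0.0]
contact_force: [0.5, 0.1, -0.1]
opening: 0.0153
```

Run:
```python
from h import *
s=save("wrist","w4",(180,0,380,150),4);print(s["clock"],s["tcp_pos"],s["tcp_rot"],s["contact_force"])
np.save("w4.npy",tcpT(s))
save("side","s4",(240,170,390,270),5.2);save("scene","c4",(210,160,360,260),5.2)
s=manip.read_state();print(s["tcp_pos"])
```

```text
4.9 [ 0.41457729 -0.00409286  0.08004528] [ 6.48312947e-05  9.99782749e-01 -2.08433963e-02  6.31545030e-05] [ 0.50397035  0.06938668 -0.09704206]
[ 0.41486082 -0.00379434  0.08075734]
```

View pics/w4.png

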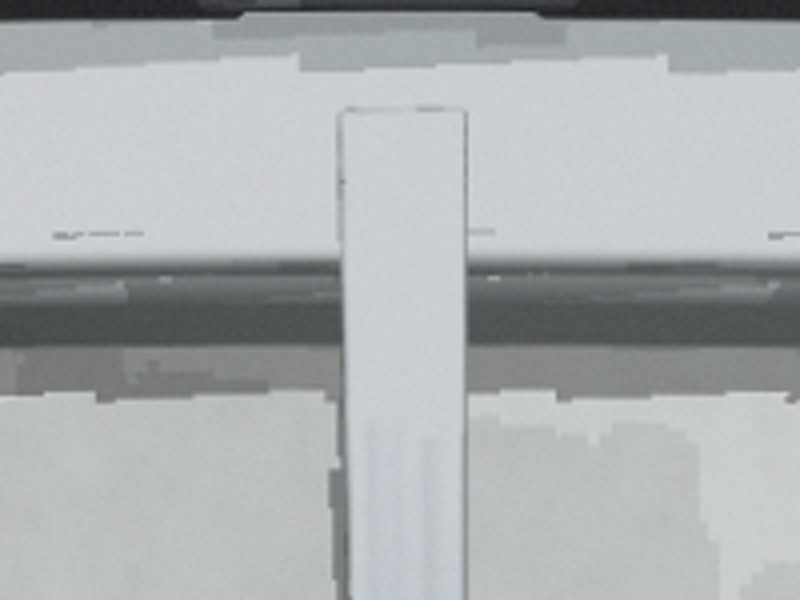

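View pics/s4.png

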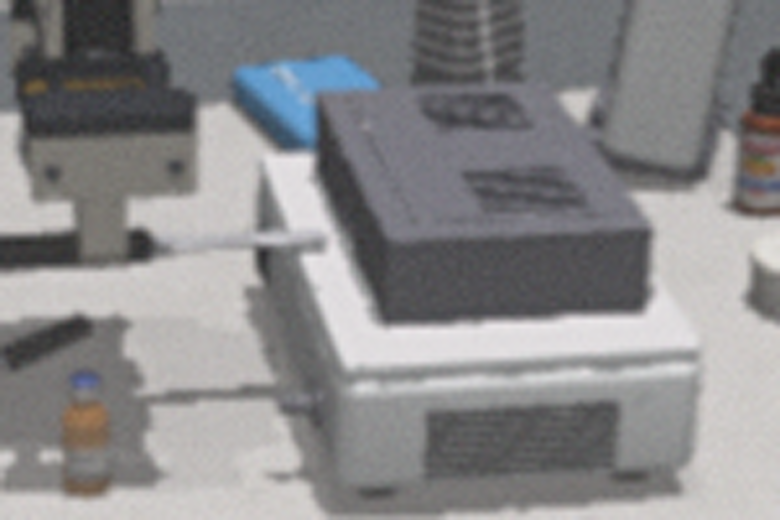

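View pics/c4.png

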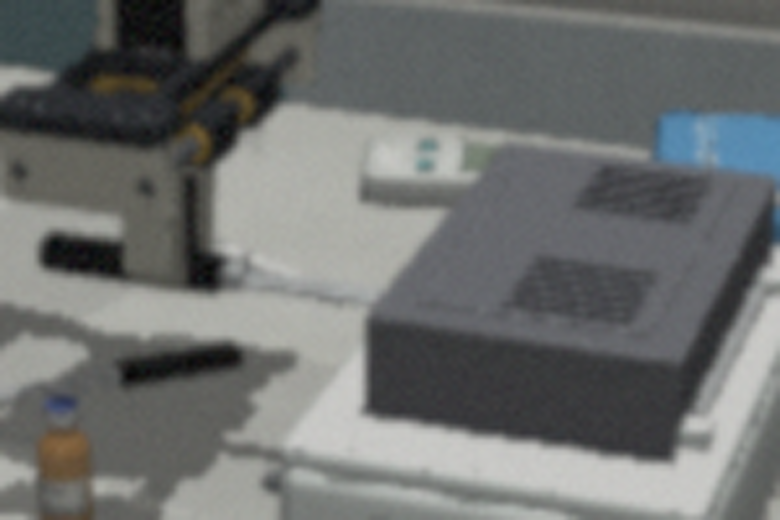

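Run:
```python
from unit import *
T=np.load("w4.npy");C=cw(T);D=cam("side")
tw=(180+404/4,107/4);td=(240+326/5.2,170+240/5.2)
p=tri([C,D],[tw,td]);print(p,T[:3,:3].T@(p-T[:3,3]),proj(C,p)-tw,proj(D,p)-td)
print(onz(C,tw,.0855));print("slotedge",onz(C,(180+240/4,14/4),.08),onz(C,(180+545/4,15/4),.08),"hood bottom",onz(C,(180,20/4),.08),onz(C,(379,19/4),.08))
```

```text
[ 0.52615943 -0.00748964  0.08291968] [ 0.11162712 -0.0012563  -0.00286016] [[ 0.0527221  -1.16106444]] [[-0.17435511  0.05000536]]
[ 0.52495888 -0.007426    0.0855    ]
slotedge [0.53692814 0.01035953 0.08      ] [ 0.53535626 -0.02357107  0.08      ] hood bottom [0.53778594 0.03726849 0.08      ] [ 0.53405636 -0.05165704  0.08      ]
```

The blade's tip is about 10 mm in front of the slot, at the gap's mid height and within 1 mm of its middle. I'll go in.

Call:
arm_command(
  deltas=[
    [[0, 0, 0], [0.006, 0, 0], 1],
    [[0, 0, 0], [0.012, 0, 0], 1],
    [[0, 0, 0], [0.018, 0, 0], 1],
    [[0, 0, 0], [0.022, 0, 0], 1],
    [[0, 0, 0], [0.025, 0, 0], 1],
    [[0, 0, 0], [0.025, 0, 0], 1],
  ],
)

```text
clock: 5.55
tcp_pos: [0.4399, -0.0035, 0.0797]
tcp_rot: [0.0, 1.0, -0.02, 0.0]
contact_force: [0.4, 0.8, -0.1]
opening: 0.0156
```

Run:
```python
from h import *
s=save("wrist","w5",(180,0,380,150),4);print(s["clock"],s["tcp_pos"],s["tcp_rot"],s["contact_force"])
```

```text
5.55 [ 0.43992468 -0.00345589  0.07972354] [ 8.07746543e-05  9.99795948e-01 -2.01987864e-02  2.54940384e-04] [ 0.39653879  0.80790643 -0.11617221]
```

View pics/w5.png

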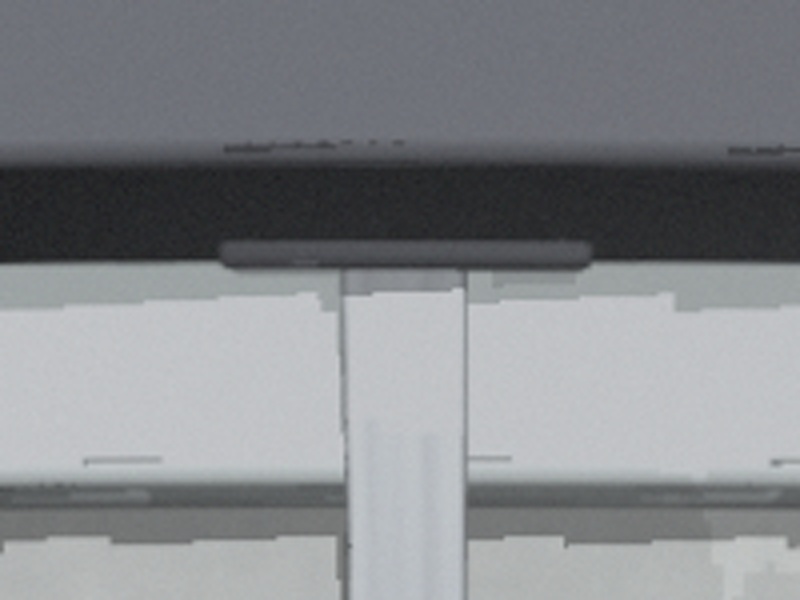

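Call:
arm_command(
  deltas=[
    [[0, 0, 0], [0, 0, 0.006], 1],
    [[0, 0, 0], [0.001, 0, 0.012], 1],
    [[0, 0, 0], [0.002, 0, 0.018], 1],
    [[0, 0, 0], [0.0035, 0, 0.024], 1],
    [[0, 0, 0], [0.005, 0, 0.03], 1],
    [[0, 0, 0], [0.007, 0, 0.036], 1],
    [[0, 0, 0], [0.009, 0, 0.042], 1],
    [[0, 0, 0], [0.0115, 0, 0.0475], 1],
    [[0, 0, 0], [0.0115, 0, 0.0475], 1],
  ],
)

```text
clock: 6.35
tcp_pos: [0.452, -0.0036, 0.1286]
tcp_rot: [0.0, 1.0, -0.02, 0.001]
contact_force: [-0.0, 0.7, -1.1]
opening: 0.0159
```

Run:
```python
from h import *
s=manip.read_state();print(s["clock"],s["tcp_pos"],s["tcp_rot"],s["contact_force"],s["torque"])
save("side","s6",(220,130,400,265),4.2);save("scene","c6",(200,130,380,265),4.2)
```

```text
6.35 [ 0.45201081 -0.00358492  0.12855712] [ 2.44353934e-04  9.99793474e-01 -2.02682274e-02  1.46586363e-03] [-0.04482697  0.74325769 -1.11339761] [ 0.10550215  0.01876323 -0.01956158]
```

View pics/s6.png

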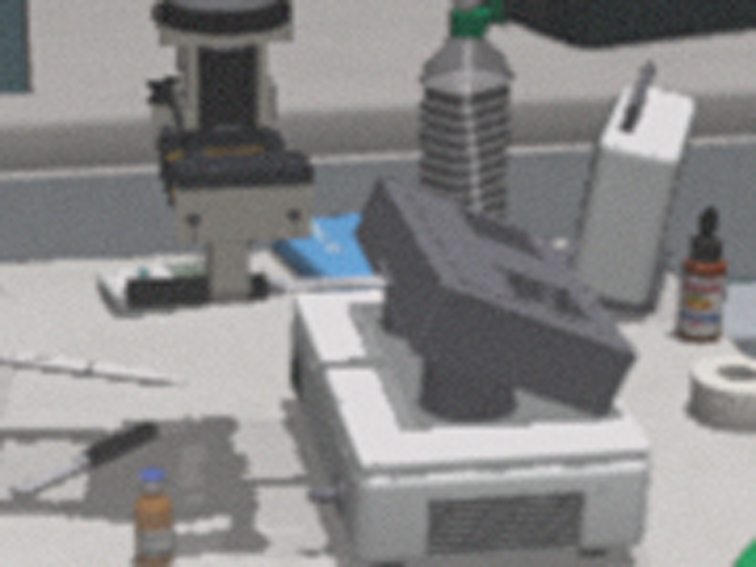

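View pics/c6.png

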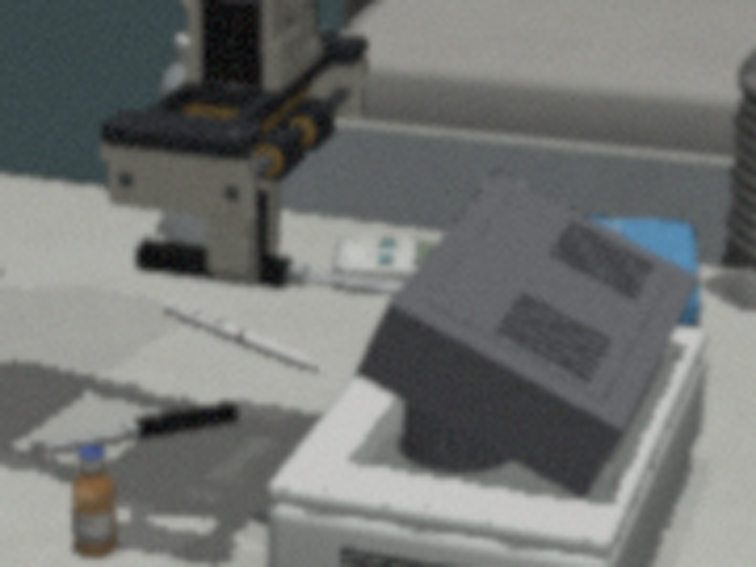

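The hood is ajar at about 0.4 rad with the blade under the lip, and both caps are coming into view. I'll lift on along the lip's arc.

Call:
arm_command(
  deltas=[
    [[0, 0, 0], [0.006, 0, 0.011], 1],
    [[0, 0, 0], [0.013, 0, 0.021], 1],
    [[0, 0, 0], [0.021, 0, 0.0305], 1],
    [[0, 0, 0], [0.03, 0, 0.039], 1],
    [[0, 0, 0], [0.042, 0, 0.047], 1],
    [[0, 0, 0], [0.054, 0, 0.0535], 1],
    [[0, 0, 0], [0.067, 0, 0.059], 1],
    [[0, 0, 0], [0.067, 0, 0.059], 1],
  ],
)

```text
clock: 7.12
tcp_pos: [0.5198, -0.0036, 0.1867]
tcp_rot: [0.0, 1.0, -0.02, 0.001]
contact_force: [0.3, -0.5, -1.7]
opening: 0.0156
```

Run:
```python
from h import *
s=manip.read_state();print(s["clock"],s["tcp_pos"],s["tcp_rot"],s["contact_force"],s["torque"])
save("side","s7",(220,130,400,265),4.2);save("scene","c7",(200,130,380,265),4.2)
```

```text
7.1167 [ 0.51982547 -0.00359061  0.18673357] [ 1.31055913e-04  9.99793763e-01 -2.02595090e-02  1.40269720e-03] [ 0.32829616 -0.45038778 -1.6847495 ] [-0.04576675  0.06676819  0.00869147]
```

View pics/s7.png

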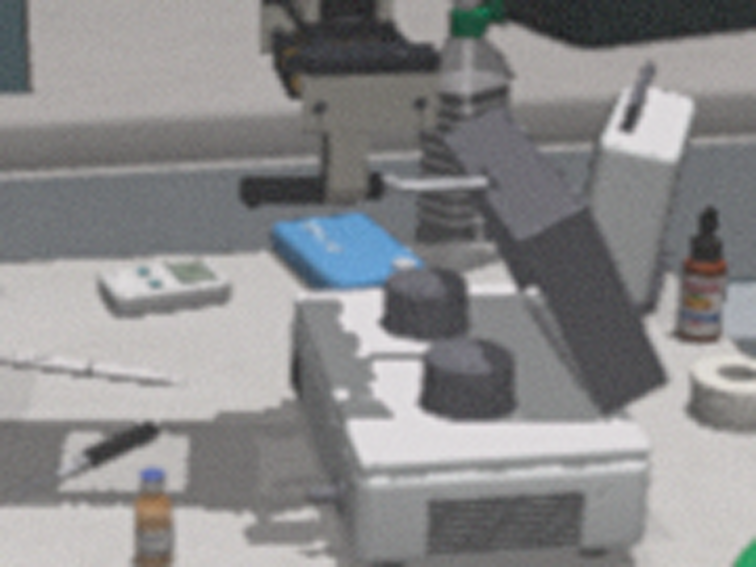

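View pics/c7.png

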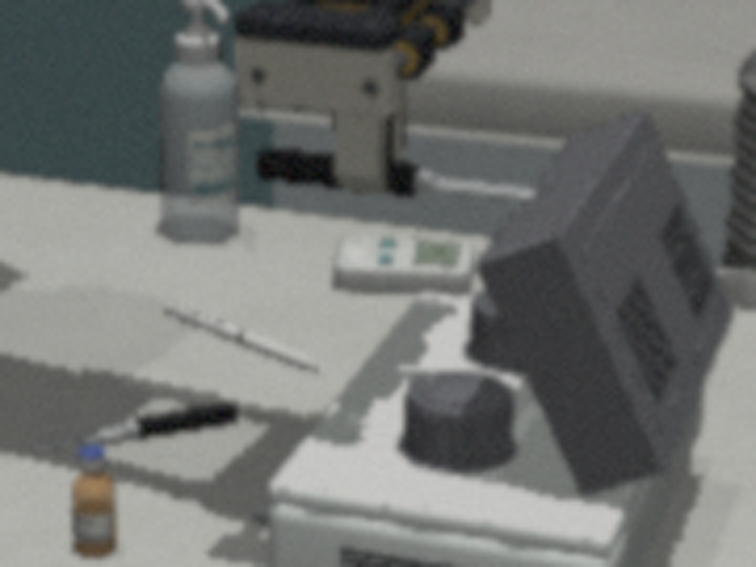

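Hood is at about 1.1 rad. Next I'll lower the tip a little inside the hood and push its inner side back past upright.

Call:
arm_command(
  deltas=[
    [[0, 0, 0], [0.005, 0, -0.01], 1],
    [[0, 0, 0], [0.012, 0, -0.015], 1],
    [[0, 0, 0], [0.022, -0.001, -0.015], 1],
    [[0, 0, 0], [0.032, -0.001, -0.015], 1],
    [[0, 0, 0], [0.042, -0.0015, -0.015], 1],
    [[0, 0, 0], [0.053, -0.002, -0.015], 1],
    [[0, 0, 0], [0.064, -0.002, -0.015], 1],
    [[0, 0, 0], [0.074, -0.002, -0.015], 1],
    [[0, 0, 0], [0.082, -0.003, -0.015], 1],
    [[0, 0, 0], [0.084, -0.003, -0.015], 1],
  ],
)

```text
clock: 8.05
tcp_pos: [0.6022, -0.0066, 0.17]
tcp_rot: [0.0, 1.0, -0.02, -0.001]
contact_force: [-0.8, -0.6, -1.5]
opening: 0.0153
```

Run:
```python
from h import *
s=manip.read_state();print(s["clock"],s["tcp_pos"],s["tcp_rot"],s["contact_force"],s["torque"])
save("side","s8",(220,130,400,265),4.2);save("scene","c8",(200,130,380,265),4.2)
```

```text
8.05 [ 0.60221308 -0.00659572  0.17001011] [ 8.43609390e-06  9.99793626e-01 -2.03059340e-02 -6.12672078e-04] [-0.84473978 -0.62547124 -1.45620509] [ 0.00612721  0.21558742 -0.04160382]
```

View pics/s8.png

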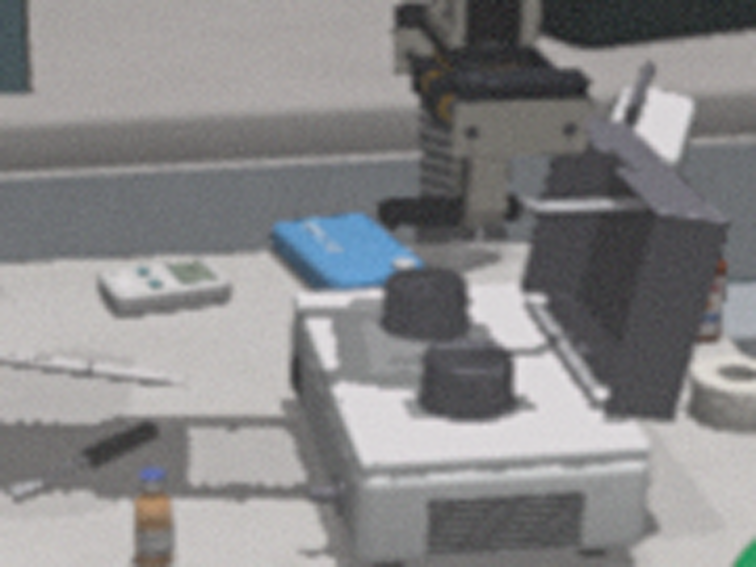

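View pics/c8.png

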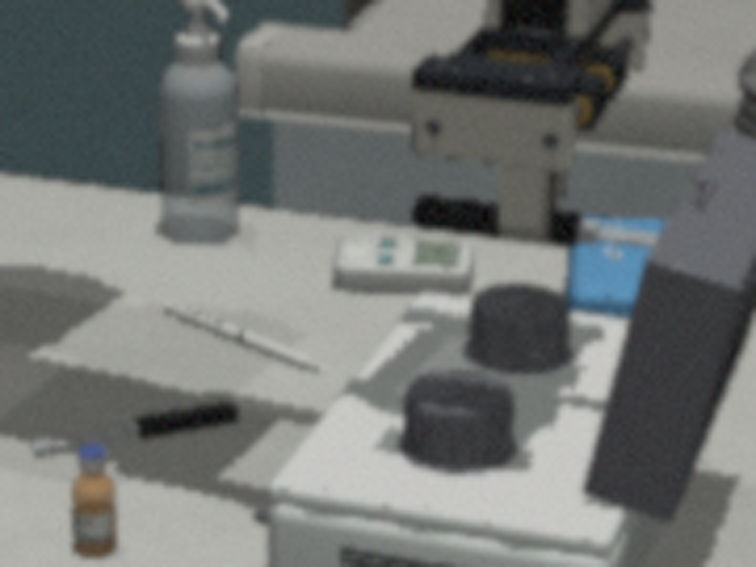

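Call:
arm_command(
  deltas=[
    [[0, 0, 0], [0.004, 0, 0], 1],
    [[0, 0, 0], [0.008, 0, 0], 1],
    [[0, 0, 0], [0.008, 0, 0], 1],
  ],
)

```text
clock: 8.4
tcp_pos: [0.6102, -0.0064, 0.1714]
tcp_rot: [0.0, 1.0, -0.02, 0.0]
contact_force: [0.2, 0.3, -1.2]
opening: 0.0157
```

Run:
```python
from h import *
s=manip.read_state();print(s["clock"],s["tcp_pos"],s["tcp_rot"],s["contact_force"],s["torque"])
save("side","s9",(300,130,420,220),6.2);save("scene","c9",(280,130,400,265),4.2)
```

```text
8.4 [ 0.6101802  -0.00644887  0.17139777] [ 6.48924327e-05  9.99794423e-01 -2.02717777e-02  4.03292244e-04] [ 0.21744465  0.32501611 -1.2286457 ] [ 0.06886395 -0.00542099 -0.00852186]
```

View pics/s9.png

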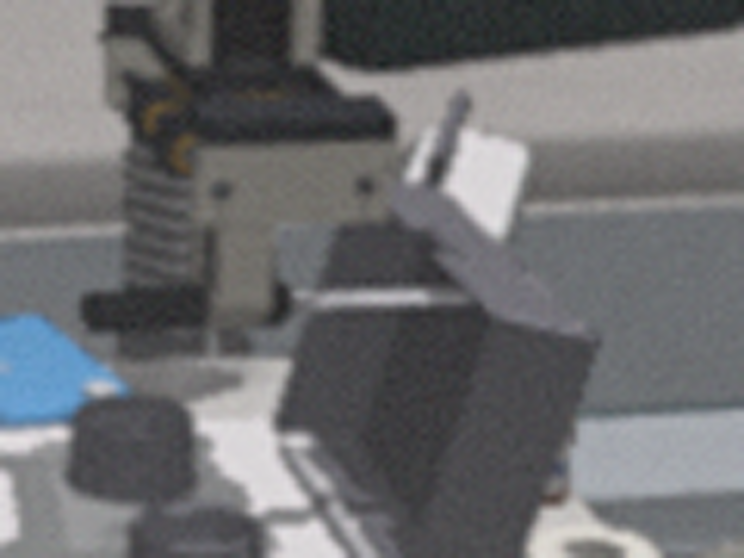

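View pics/c9.png

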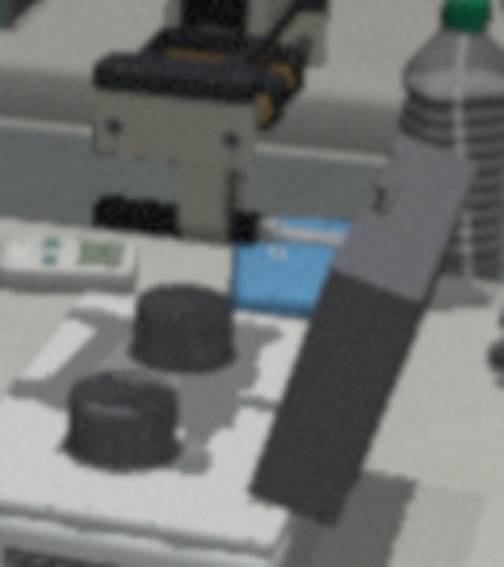

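The hood lies back at about 1.8 rad, leaning away past upright in both views. I'll draw the blade out and carry it to its old free spot on the table.

Call:
arm_command(
  deltas=[
    [[0, 0, 0], [-0.04, 0.001, 0], 1],
    [[0, 0, 0], [-0.08, 0.002, 0], 1],
    [[0, 0, 0], [-0.12, 0.002, 0], 1],
    [[0, 0, 0], [-0.1395, -0.03, 0], 1],
    [[0, 0, 1.3], [-0.1395, -0.07, 0], 1],
    [[0, 0, 2.7], [-0.1395, -0.11, 0], 1],
    [[0, 0, 4.1], [-0.1395, -0.15, -0.01], 1],
    [[0, 0, 5.4], [-0.1395, -0.19, -0.03], 1],
    [[0, 0, 5.4], [-0.1395, -0.23, -0.05], 1],
    [[0, 0, 5.4], [-0.1395, -0.252, -0.08], 1],
  ],
)

```text
clock: 9.33
tcp_pos: [0.4714, -0.2543, 0.1009]
tcp_rot: [0.003, 0.977, 0.214, 0.002]
contact_force: [1.8, -1.5, -0.6]
opening: 0.0154
```

Call:
arm_command(
  deltas=[
    [[0, 0, 0], [0, 0, -0.03], 1],
    [[0, 0, 0], [0, 0, -0.06], 1],
    [[0, 0, 0], [0, 0, -0.075], 1],
    [[0, 0, 0], [0, 0, -0.082], 1],
    [[0, 0, 0], [0, 0, -0.084], 1],
    [[0, 0, 0], [0, 0, -0.084], 1],
  ],
)

```text
clock: 9.83
tcp_pos: [0.4705, -0.2506, 0.0156]
tcp_rot: [0.0, 0.977, 0.214, 0.0]
contact_force: [0.3, -0.3, -1.0]
opening: 0.0154
```

Run:
```python
from h import *
s=manip.read_state();print(s["clock"],s["tcp_pos"],s["tcp_rot"],s["contact_force"],s["torque"])
save("side","s10",(250,220,390,320),5.5);save("scene","c10")
```

```text
9.8333 [ 0.4705316  -0.25063313  0.01561715] [3.31598347e-04 9.76874010e-01 2.13815339e-01 2.44526275e-04] [ 0.33933674 -0.33211902 -0.95780166] [ 0.03814381  0.03505287 -0.01534589]
```

View pics/s10.png

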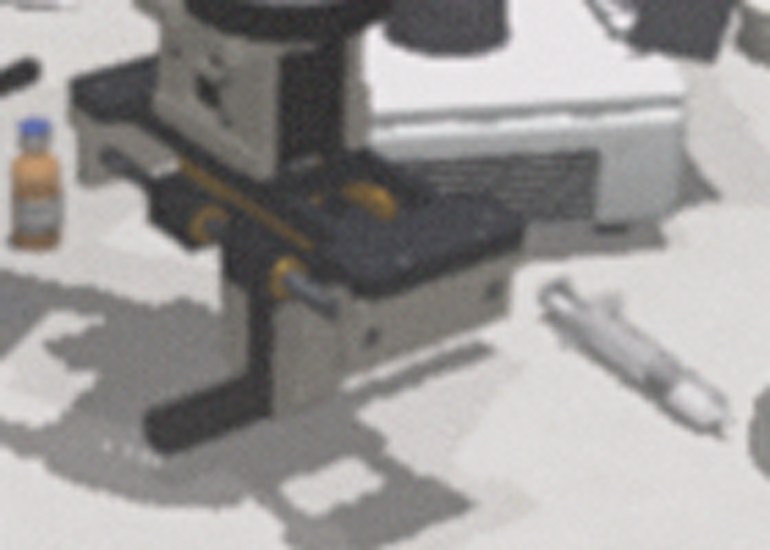

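View pics/c10.png

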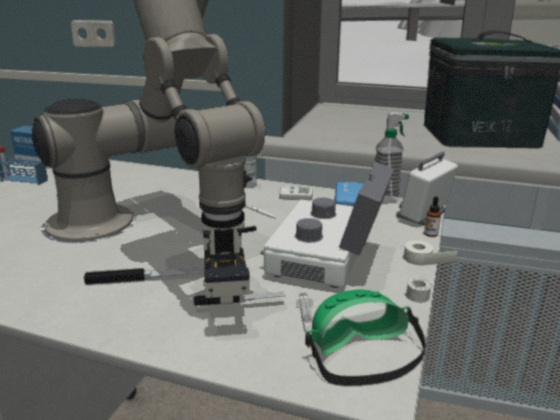

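Call:
arm_command(
  deltas=[
    [[0, 0, 0], [0, 0, -0.007], 1],
    [[0, 0, 0], [0, 0, -0.012], 1],
    [[0, 0, 0], [0, 0, -0.0125], 1],
    [[0, 0, 0], [0, 0, -0.0125], 0.6],
    [[0, 0, 0], [0, 0, -0.0125], 0.2],
    [[0, 0, 0], [0, 0, -0.0125], 0],
    [[0, 0, 0], [0, 0, -0.0125], 0],
    [[0, 0, 0], [0, 0, -0.0125], 0],
  ],
)

```text
clock: 10.6
tcp_pos: [0.4701, -0.2505, 0.0027]
tcp_rot: [0.0, 0.977, 0.214, 0.0]
contact_force: [0.3, -0.6, 0.1]
opening: 0.044
```

Call:
arm_command(
  deltas=[
    [[0, 0, 0], [0, 0, 0.015], 0],
    [[0, 0, 0], [0, 0, 0.05], 0],
    [[0, 0, 0], [0, 0, 0.09], 0],
    [[0, 0, 0], [0, 0.02, 0.125], 0],
    [[0, 0, -1.3], [0, 0.055, 0.15], 0],
    [[0, 0, -2.7], [0.01, 0.09, 0.175], 0],
    [[0, 0, -4.1], [0.02, 0.125, 0.195], 0],
    [[0, 0, -5.4], [0.03, 0.16, 0.21], 0],
    [[0, 0, -5.4], [0.04, 0.2, 0.217], 0],
    [[0, 0, -5.4], [0.05, 0.24, 0.217], 0],
  ],
)

```text
clock: 11.43
tcp_pos: [0.5193, -0.0168, 0.2218]
tcp_rot: [0.0, 1.0, -0.021, 0.002]
contact_force: [1.2, -0.1, -0.1]
opening: 0.0918
```

Call:
arm_command(
  deltas=[
    [[0, 0, 0], [0.01, 0.03, 0], 0],
    [[0, 0, 0], [0.01, 0.055, 0], 0],
    [[0, 0, 0], [0.01, 0.055, 0], 0],
    [[0, 0, 0], [0.01, 0.055, 0], 0],
  ],
)

```text
clock: 11.77
tcp_pos: [0.528, 0.038, 0.2193]
tcp_rot: [0.0, 1.0, -0.019, -0.0]
contact_force: [0.1, -1.1, -0.1]
opening: 0.0916
```

Run:
```python
from h import *
s=save("wrist","w11");print(s["clock"],s["tcp_pos"],s["tcp_rot"],s["contact_force"],s["opening"])
np.save("w11.npy",tcpT(s))
save("side","s11");save("scene","c11")
```

```text
11.7667 [0.52799328 0.03802249 0.21929877] [ 1.65772570e-04  9.99822527e-01 -1.88373063e-02 -2.05630064e-04] [ 0.05747855 -1.06958361 -0.09644073] 0.09155025409239852
```

View pics/w11.png

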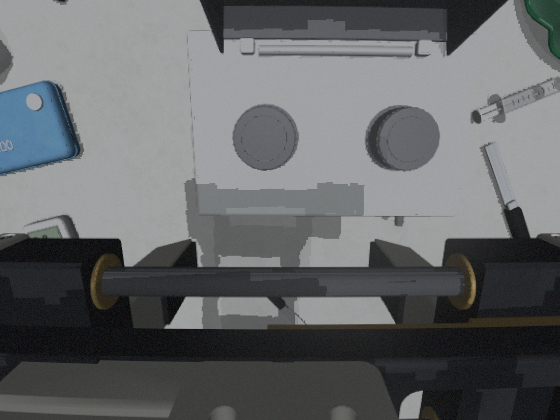

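View pics/s11.png

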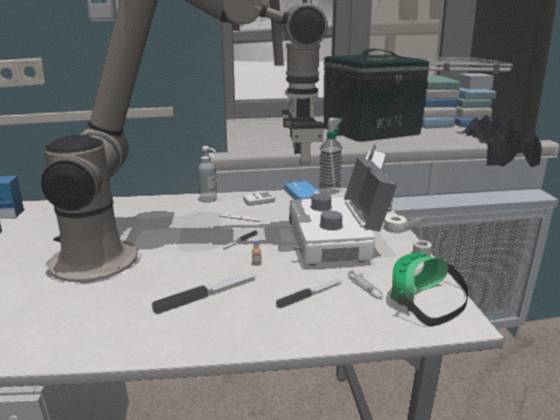

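View pics/c11.png

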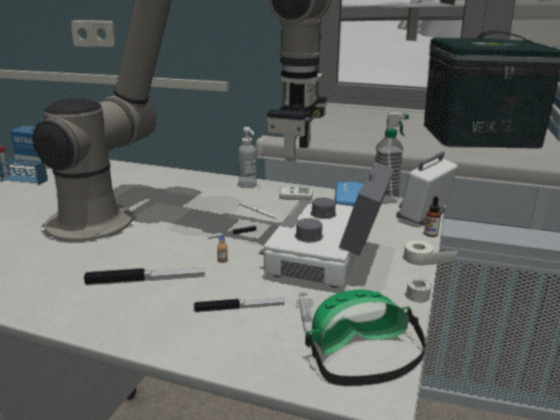

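The blade lies flat on the table at (245,304) in the scene view, and the hood stays back. In the wrist view the left cap's top is at (265,136) and the right cap's at (408,137).

Run:
```python
from unit import *
T=np.load("w11.npy");C=cw(T)
im=cv2.imread("pics/w11_raw.png");cv2.imwrite("pics/w11c.png",cv2.resize(im[90:190,220:460],None,fx=3.3,fy=3.3,interpolation=cv2.INTER_CUBIC))
l=onz(C,(266,136.5),.11);r=onz(C,(408.5,137),.11);print(l,r,np.linalg.norm(l-r),np.degrees(np.arctan2(-(l-r)[0],(l-r)[1])))
for u in ((190,31),(199,215),(452,217)): print(onz(C,u,.08))
```

```text
[0.58898508 0.04990682 0.11      ] [ 0.58444007 -0.06734437  0.11      ] 0.11733924536240165 -2.2198488469305575
[0.67927605 0.11185321 0.08      ]
[0.51674948 0.1201993  0.08      ]
[ 0.50509001 -0.12669053  0.08      ]
```

View pics/w11c.png

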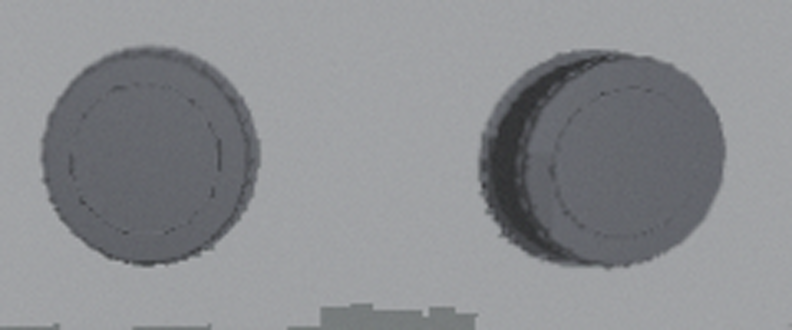

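Run:
```python
from h import *
s=manip.read_state();print(s["clock"],s["tcp_pos"],s["tcp_rot"],s["qpos"],s["torque"])
```

```text
11.9167 [0.52814688 0.03588353 0.21937127] [ 2.21201204e-04  9.99783287e-01 -2.08163093e-02 -1.02531324e-04] [-7.67165332e-02  3.56133737e-01  1.52408931e+00 -4.75735598e-04
  1.26154967e+00  1.53586025e+00] [-0.00146479  0.00246726 -0.01180368]
```

Call:
arm_command(
  deltas=[
    [[0, 0, -1.4], [0.02, 0.005, 0], 0],
    [[0, 0, -2.8], [0.04, 0.01, 0], 0],
    [[0, 0, -4.2], [0.06, 0.0155, 0], 0],
    [[0, 0, -5.6], [0.06, 0.0155, -0.02], 0],
    [[0, 0, -7], [0.06, 0.0155, -0.05], 0],
    [[0, 0, -7.2], [0.06, 0.0155, -0.08], 0],
    [[0, 0, -7.2], [0.06, 0.0155, -0.11], 0],
    [[0, 0, -7.2], [0.06, 0.0155, -0.128], 0],
    [[0, 0, -7.2], [0.06, 0.0155, -0.133], 0],
    [[0, 0, -7.2], [0.06, 0.0155, -0.133], 0],
  ],
  newtons=30,
)

```text
clock: 12.75
tcp_pos: [0.5875, 0.0512, 0.0851]
tcp_rot: [0.001, 0.944, -0.329, -0.001]
contact_force: [0.1, 0.3, 1.0]
opening: 0.0918
```

Run:
```python
from h import *
s=save("wrist","w12");print(s["clock"],s["tcp_pos"],s["tcp_rot"],s["contact_force"],s["torque"])
np.save("w12.npy",tcpT(s))
save("side","s12",(250,100,420,240),4.5)
```

```text
12.75 [0.58749413 0.05118689 0.0850828 ] [ 5.29359970e-04  9.44304548e-01 -3.29069035e-01 -1.48673165e-03] [0.10581327 0.31190435 0.98623655] [ 0.08363035  0.01015912 -0.02344022]
```

View pics/w12.png

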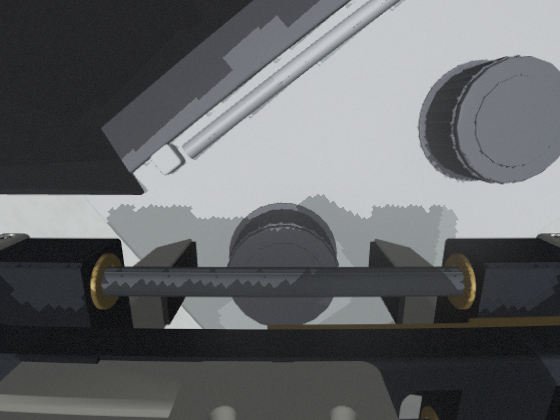

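View pics/s12.png

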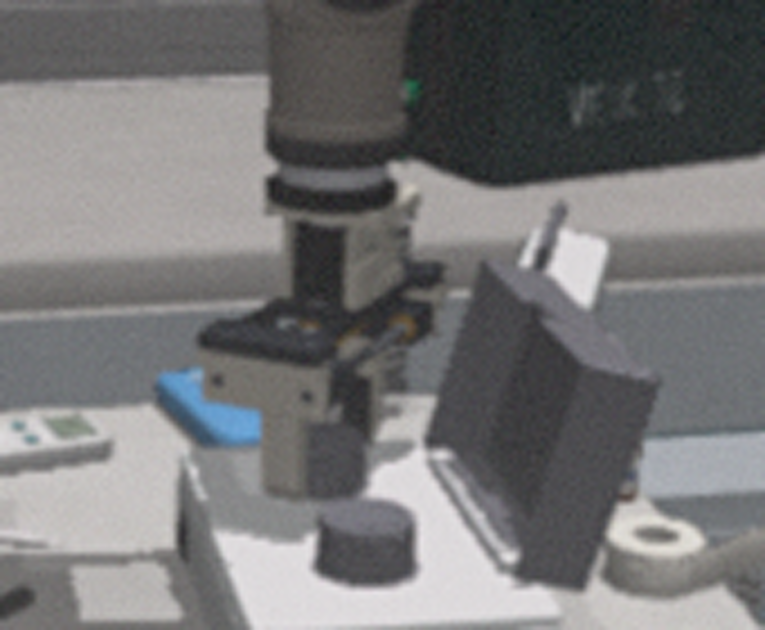

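Run:
```python
from unit import *
T=np.load("w12.npy");C=cw(T)
t=T[:3,3]
a=np.linspace(0,2*np.pi,60)
im=cv2.imread("pics/w12_raw.png")
for cx,cy,col in((t[0],t[1],(0,255,0)),(.588,.0515,(0,0,255))):
  for r,z in((.0265,.11),(.0265,.08)):
    P=proj(C,np.c_[cx+r*np.cos(a),cy+r*np.sin(a),0*a+z]);cv2.polylines(im,[P.astype(np.int32)],True,col,1)
cv2.imwrite("pics/w12o.png",cv2.resize(im[180:340,180:380],None,fx=3.5,fy=3.5))
```

```text
(no output)
```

View pics/w12o.png

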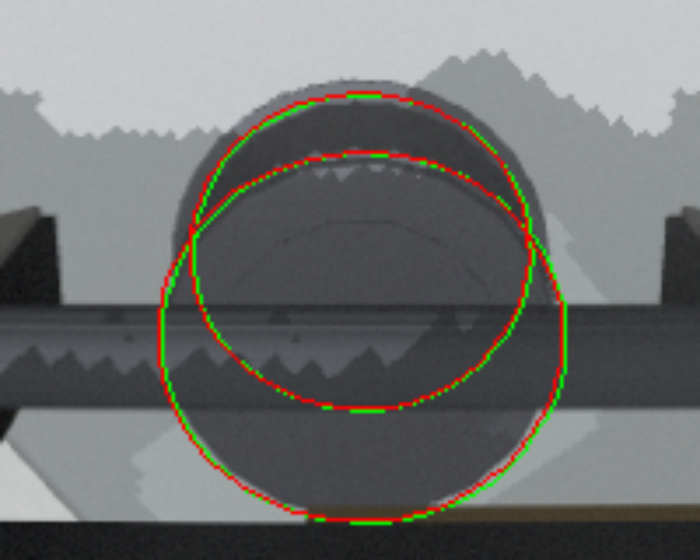

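The overlay of the expected cap circle agrees with the picture to about 1 mm. I'll grip it.

Call:
arm_command(
  deltas=[
    [[0, 0, 0], [0, 0, 0], 0.5],
    [[0, 0, 0], [0, 0, 0], 1],
    [[0, 0, 0], [0, 0, 0], 1],
    [[0, 0, 0], [0, 0, 0], 1],
    [[0, 0, 0], [0, 0, 0], 1],
    [[0, 0, 0], [0, 0, 0], 1],
    [[0, 0, 0], [0, 0, 0], 1],
    [[0, 0, 0], [0, 0, 0], 1],
    [[0, 0, 0], [0, 0, 0], 1],
  ],
  newtons=30,
)

```text
clock: 13.6
tcp_pos: [0.5882, 0.0524, 0.0865]
tcp_rot: [0.0, 0.945, -0.328, -0.0]
contact_force: [-0.9, -0.4, 1.1]
opening: 0.0519
```

Call:
arm_command(
  deltas=[
    [[0, 0, 0.5], [0, 0, 0], 1],
    [[0, 0, 1], [0, 0, 0], 1],
    [[0, 0, 1.5], [0, 0, 0], 1],
    [[0, 0, 2], [0, 0, 0], 1],
    [[0, 0, 2], [0, 0, 0], 1],
  ],
)

```text
clock: 14.02
tcp_pos: [0.5884, 0.0521, 0.0865]
tcp_rot: [0.0, 0.97, -0.245, 0.0]
contact_force: [-0.2, -1.5, 0.6]
opening: 0.0518
```

Run:
```python
from h import *
s=manip.read_state();print(s["clock"],s["tcp_pos"],s["tcp_rot"],s["contact_force"],s["torque"],s["opening"])
```

```text
14.0167 [0.58843406 0.05207839 0.08653504] [ 2.17689349e-05  9.69600951e-01 -2.44691585e-01  1.52053325e-04] [-0.19699858 -1.54405934  0.63876921] [-0.17841391  0.01421024 -0.60680283] 0.051751158888597104
```

Call:
arm_command(
  deltas=[
    [[0, 0, 0], [0, 0, 0], 1],
    [[0, 0, 0.4], [0, 0, 0], 1],
    [[0, 0, 0.8], [0, 0, 0], 1],
    [[0, 0, 0.8], [0, 0, 0], 1],
  ],
  newtons=50,
)

```text
clock: 14.35
tcp_pos: [0.5878, 0.0525, 0.0865]
tcp_rot: [-0.0, 0.977, -0.212, -0.001]
contact_force: [-3.0, 0.2, 4.7]
opening: 0.0512
```

Run:
```python
from h import *
s=manip.read_state();print(s["clock"],s["tcp_pos"],s["tcp_rot"],s["contact_force"],s["torque"],s["opening"])
save("wrist","w13")
```

```text
14.35 [0.58779785 0.05249861 0.0865309 ] [-2.89258161e-04  9.77288962e-01 -2.11909966e-01 -6.05941870e-04] [-3.03202405  0.16882863  4.71051246] [ 0.03806172  0.53542329 -1.37315881] 0.05122295676314438
```

View pics/w13.png

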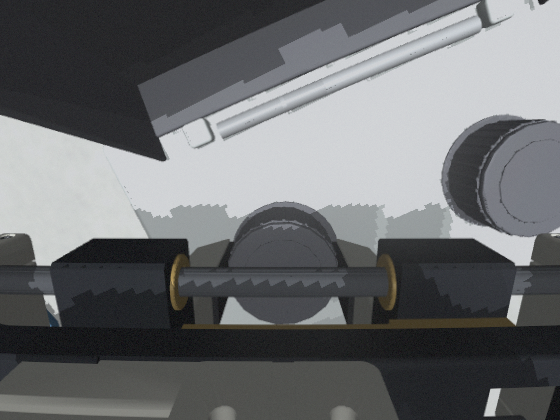

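Turning counter-clockwise meets a hard stop: the moment rose to 1.4 N m with the tighter grip. So this cap comes off clockwise. I'll ease off, open, and re-grip turned the other way.

Call:
arm_command(
  deltas=[
    [[0, 0, -0.8], [0, 0, 0], 1],
    [[0, 0, -1], [0, 0, 0], 1],
    [[0, 0, -1], [0, 0, 0], 0],
    [[0, 0, -1], [0, 0, 0], 0],
    [[0, 0, -1], [0, 0, 0], 0],
    [[0, 0, -1], [0, 0, 0], 0],
    [[0, 0, -1], [0, 0, 0], 0],
    [[0, 0, -1], [0, 0, 0], 0],
  ],
  newtons=30,
)

```text
clock: 15.07
tcp_pos: [0.5883, 0.0525, 0.0863]
tcp_rot: [0.0, 0.967, -0.253, 0.0]
contact_force: [0.7, -0.1, -0.8]
opening: 0.0873
```

Call:
arm_command(
  deltas=[
    [[0, 0, 1.4], [0, 0, 0], 0],
    [[0, 0, 2.8], [0, 0, 0], 0],
    [[0, 0, 4.2], [0, 0, 0], 0],
    [[0, 0, 5.6], [0, 0, 0], 0],
    [[0, 0, 7], [0, 0, 0], 0],
    [[0, 0, 8.4], [0, 0, 0], 0],
    [[0, 0, 9.8], [0, 0, 0], 0],
    [[0, 0, 11.2], [0, 0, 0], 0],
    [[0, 0, 12.7], [0, 0, 0], 0],
    [[0, 0, 12.7], [0, 0, 0], 0],
  ],
)

```text
clock: 15.9
tcp_pos: [0.5882, 0.0524, 0.0864]
tcp_rot: [0.0, 0.955, 0.296, -0.0]
contact_force: [0.7, -0.5, -1.3]
opening: 0.0922
```

Run:
```python
from h import *
s=save("wrist","w14");print(s["clock"],s["tcp_pos"],s["tcp_rot"],s["contact_force"],s["torque"],s["opening"])
```

```text
15.9 [0.58823403 0.05244644 0.0863817 ] [ 3.48941561e-05  9.55141034e-01  2.96151318e-01 -7.66753869e-06] [ 0.70687331 -0.48181282 -1.27266761] [-0.07435813 -0.02934092 -0.05002496] 0.09215874554854225
```

View pics/w14.png

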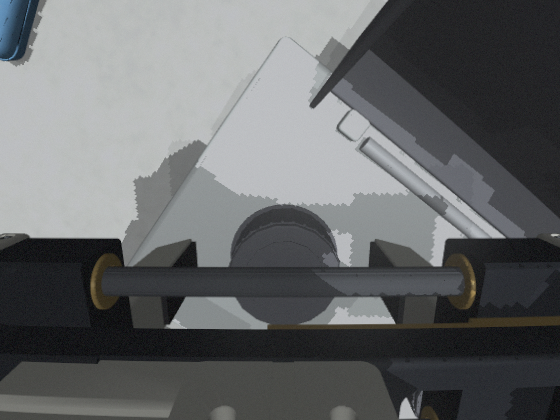

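Call:
arm_command(
  deltas=[
    [[0, 0, 0], [0, 0, 0], 1],
    [[0, 0, 0], [0, 0, 0], 1],
    [[0, 0, 0], [0, 0, 0], 1],
    [[0, 0, 0], [0, 0, 0], 1],
    [[0, 0, 0], [0, 0, 0], 1],
    [[0, 0, 0], [0, 0, 0], 1],
    [[0, 0, 0], [0, 0, 0], 1],
    [[0, 0, 0], [0, 0, 0], 1],
    [[0, 0, 0], [0, 0, 0], 1],
  ],
  newtons=30,
)

```text
clock: 16.7
tcp_pos: [0.5883, 0.0522, 0.0864]
tcp_rot: [0.0, 0.956, 0.294, -0.0]
contact_force: [0.3, -1.8, 0.2]
opening: 0.0515
```

Call:
arm_command(
  deltas=[
    [[0, 0, -0.6], [0, 0, 0], 1],
    [[0, 0, -1.4], [0, 0, 0], 1],
    [[0, 0, -2.2], [0, 0, 0], 1],
    [[0, 0, -3], [0, 0, 0], 1],
    [[0, 0, -3], [0, 0, 0], 1],
  ],
)

```text
clock: 17.12
tcp_pos: [0.588, 0.0525, 0.0864]
tcp_rot: [-0.0, 0.986, 0.165, -0.0]
contact_force: [-0.8, 0.3, 0.3]
opening: 0.0519
```

Run:
```python
from h import *
s=manip.read_state();print(s["clock"],s["tcp_pos"],s["tcp_rot"],s["contact_force"],s["torque"],s["opening"])
```

```text
17.1167 [0.5880091  0.05247993 0.08642886] [-6.36797096e-05  9.86243132e-01  1.65301009e-01 -2.37605462e-04] [-0.78576749  0.27508741  0.29477208] [-0.01590607  0.22476164 -0.03727102] 0.051855743870232285
```

Clockwise there's almost no resistance, so I'll go on to about 72 degrees.

Call:
arm_command(
  deltas=[
    [[0, 0, -1.3], [0, 0, 0], 1],
    [[0, 0, -2.6], [0, 0, 0], 1],
    [[0, 0, -3.9], [0, 0, 0], 1],
    [[0, 0, -5.2], [0, 0, 0], 1],
    [[0, 0, -6.5], [0, 0, 0], 1],
    [[0, 0, -7.8], [0, 0, 0], 1],
    [[0, 0, -9.1], [0, 0, 0], 1],
    [[0, 0, -10.3], [0, 0, 0], 1],
    [[0, 0, -11.4], [0, 0, 0], 1],
    [[0, 0, -11.4], [0, 0, 0], 1],
  ],
)

```text
clock: 17.95
tcp_pos: [0.5882, 0.0525, 0.0864]
tcp_rot: [0.0, 0.946, -0.325, -0.0]
contact_force: [0.1, -0.5, 0.5]
opening: 0.0516
```

Run:
```python
from h import *
s=manip.read_state();print(s["clock"],s["tcp_pos"],s["tcp_rot"],s["contact_force"],s["torque"],s["opening"])
```

```text
17.95 [0.58819916 0.05248227 0.08640657] [ 2.50596712e-05  9.45804920e-01 -3.24735347e-01 -8.31990409e-05] [ 0.11446499 -0.4848415   0.52074885] [0.03856242 0.05860404 0.00516704] 0.05160270415726235
```

Call:
arm_command(
  deltas=[
    [[0, 0, 0], [0, 0, 0.004], 1],
    [[0, 0, 0], [0, 0, 0.008], 1],
    [[0, 0, 0], [0, 0, 0.012], 1],
    [[0, 0, 0], [0, 0, 0.012], 1],
  ],
)

```text
clock: 18.28
tcp_pos: [0.589, 0.0525, 0.0997]
tcp_rot: [-0.0, 0.946, -0.323, 0.001]
contact_force: [0.3, 0.5, -0.8]
opening: 0.0516
```

Run:
```python
from h import *
s=manip.read_state();print(s["clock"],s["tcp_pos"],s["tcp_rot"],s["contact_force"],s["torque"],s["opening"])
save("side","s15",(250,100,420,240),4.5)
```

```text
18.2833 [0.58897038 0.05246002 0.09966112] [-2.93184640e-04  9.46289907e-01 -3.23317706e-01  9.93707982e-04] [ 0.27973998  0.46871405 -0.77673001] [ 0.08847297  0.01670666 -0.03101113] 0.05163269992796596
```

View pics/s15.png

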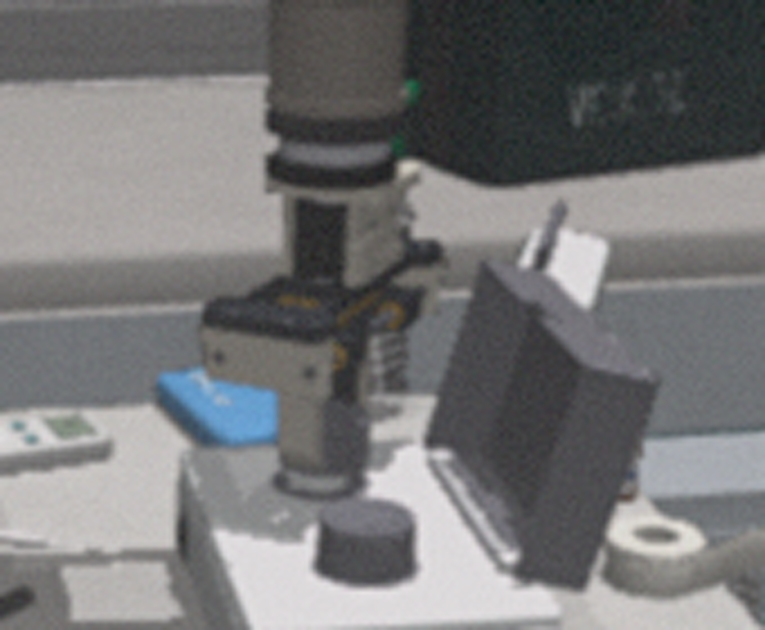

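The cap lifts freely and the neck shows below it. I'll raise it to about 8 cm above its port.

Call:
arm_command(
  deltas=[
    [[0, 0, 0], [0, 0, 0.012], 1],
    [[0, 0, 0], [0, 0, 0.025], 1],
    [[0, 0, 0], [0, 0, 0.04], 1],
    [[0, 0, 0], [0, 0, 0.055], 1],
    [[0, 0, 0], [0, 0, 0.066], 1],
    [[0, 0, 0], [0, 0, 0.072], 1],
    [[0, 0, 0], [0, 0, 0.072], 1],
    [[0, 0, 0], [0, 0, 0.072], 1],
    [[0, 0, 0], [0, 0, 0.072], 1],
  ],
)

```text
clock: 19.08
tcp_pos: [0.5877, 0.0524, 0.1694]
tcp_rot: [0.0, 0.946, -0.324, -0.001]
contact_force: [-0.7, 0.7, 0.2]
opening: 0.0518
```

Run:
```python
from h import *
s=manip.read_state();print(s["clock"],s["tcp_pos"],s["tcp_rot"],s["contact_force"],s["torque"],s["opening"])
save("side","s16",(250,100,420,240),4.5);save("scene","c16")
```

```text
19.0833 [0.58771985 0.05240933 0.16944732] [ 2.89154327e-04  9.46036482e-01 -3.24058944e-01 -8.31368047e-04] [-0.69303694  0.6593951   0.23299432] [ 0.0318225  -0.0238935  -0.00438081] 0.051817014544889226
```

View pics/s16.png

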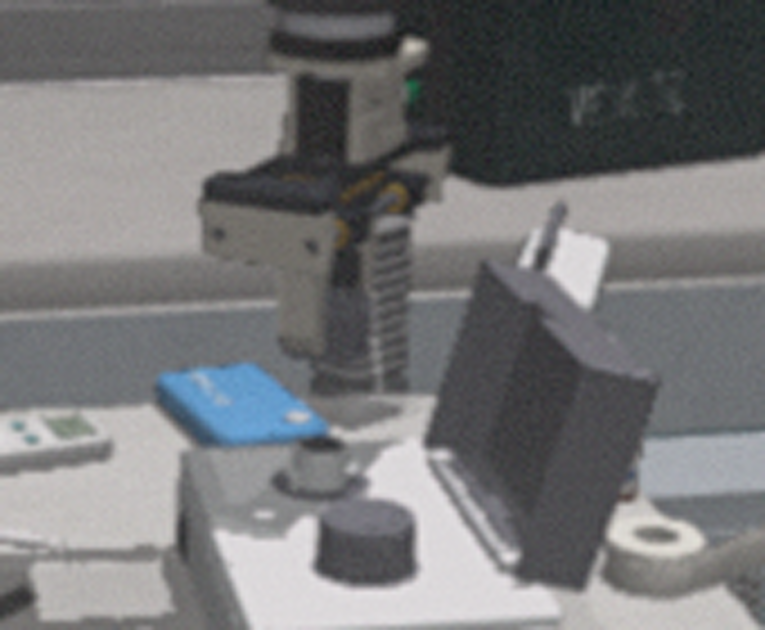

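View pics/c16.png

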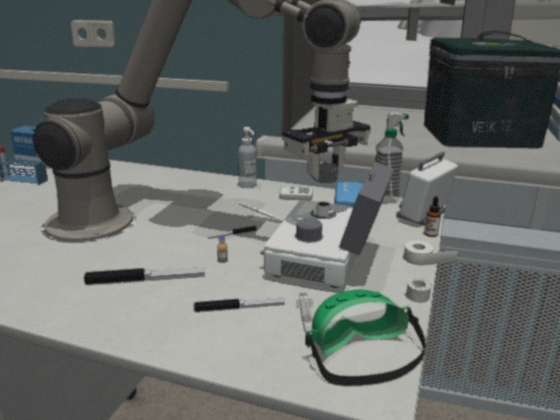

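```bash
python3 -c "
import cv2
im=cv2.imread('pics/c16_raw.png')[100:260,250:410]
cv2.imwrite('pics/c16c.png',cv2.resize(im,None,fx=3.7,fy=3.7,interpolation=cv2.INTER_CUBIC))"
```

View pics/c16c.png

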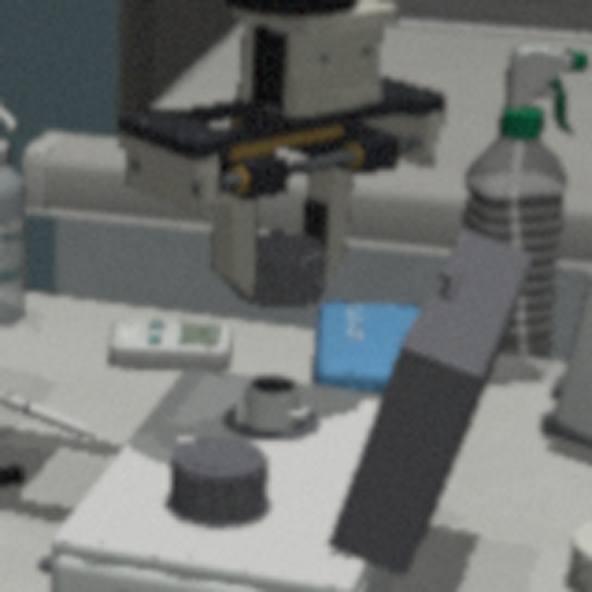

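The crop shows the cap level in the jaws at (290,265), with its bare neck below at (275,405). The right cap is seated at (218,480) and the hood leans back. I'm handing in.

```bash
python3 -c "
from cell import workorder
print(workorder.job_done())"
```

```text
the job is handed in; nothing more can be done
None
```

The job is done and handed in, with the last clock reading before hand-in at 19.1 s of the allowed 72 s.

- **Hood:** I pried it open with the 170 mm blade in the slot and pushed it back past upright to about 1.8 rad, judged by eye and geometry. No finger touched the hood.
- **Blade:** it lies flat on the table about 2 cm from where it started.
- **Left cap:** counter-clockwise it hit a hard stop, with the moment rising to about 1.4 N m. Clockwise it turned freely through about 72° and lifted straight off.

In the last pictures and readings, the cap is held level in the gripper, about 83 mm above its foot position and so about 59 mm above the neck's top. The left neck is bare, the right cap is still seated, the hood is still back, and the bystanders look unmoved. Contact forces were only noise-level, around 1 N. No check failed. The one disagreement was that the fixed cameras put the slot about 5 mm off in y from the wrist camera. I used the wrist value, and the blade went in without force.

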